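# Load two slide carriers and hold the viewer's shutter open

### The job

Lay the two slide carriers flat in the two pockets of the viewer, one in each, both with their red ends at the red-marked ends of the pockets; set them down, do not drop them. Then take the black handle of the spring-return shutter, pull it out until the red pointer stands over the green marker, and finish while still holding it there: do not let go, the spring would close it. Leave the bottles and the dish where they stand.

Things in the scene. Friction and masses are not known exactly. Their poses are not given: they have to be found in the camera images.
- viewer: Edge-light slide viewer fixed to the bench: grey base plate 270 x 265 x 12 mm (x -170 to +100, y -155 to +110 in its frame, top at z 12). Origin on the bench; at yaw 0 x points away from the robot, y left; yaw within 0.25 rad. White lamp house on its right (x -20 to +90, y -123 to -43, top z 78 mm), dark shutter blade on its face towards the pockets (y -37, top z 62 mm).
- pocket_a (a point): Centre of the floor of the right pocket (black, next to the lamp house), x axis along it; at (25, 12, 12) mm in the viewer's frame. Pocket 98 x 38 mm inside, for a carrier of 90 x 30. End stops and corner guides are 7 mm high; guides only at the last 14 mm of each long side, the middle 70 mm is open for fingers. The other pocket lies 60 mm to the left.
- pocket_a_red (a point): Where the red-end point of a carrier belongs in the right pocket: 38 mm from the pocket centre towards the robot (viewer's -x). A red strip on the plate just outside the pocket marks this end.
- pocket_b (a point): Centre of the floor of the left pocket, same size; at (25, 72, 12) mm in the viewer's frame. Either carrier may go in either pocket.
- pocket_b_red (a point): Where the red-end point of a carrier belongs in the left pocket, as for pocket_a_red.
- carrier_a: Loose slide carrier: grey plastic block 90 x 30 x 12 mm, about 60 g, lying flat on the bench, with a glass slide and violet smear on top and a red cap over one end (19 mm). Origin at the centre of its underside, x along its length, the red end at -x, z up. Any heading of the red end.
- carrier_a_red (a point): Point in the red end of carrier_a: 38 mm from its origin along -x, on the underside.
- carrier_b: Second slide carrier, the same as carrier_a.
- carrier_b_red (a point): Point in the red end of carrier_b, as for carrier_a.
- shutter: Spring-return shutter slide, axes parallel to the viewer's. Origin: middle of its black handle bar. Slides out straight along the viewer's -x. Closed (start), the origin is at (-75, -73, 50) mm in the viewer's frame; travel 85 mm to a hard stop, the marker well before it. A spring pulls it shut: 4.5 N when closed plus 0.9 N per 10 mm pulled (about 9 N at 50 mm).
- handle (a point): Grip point, the middle of the handle bar (same point as the shutter's origin). Round bar 12 mm thick, 68 mm long, along the viewer's y, axis 50 mm above the bench and 38 mm above the plate; free above, below, in front and, for 45 mm, behind. The blade's rod runs back from its left end, 35 mm from the grip point.
- pointer (a point): Lower tip of the red pointer (3 mm thick) that stands out to the right of the handle bar, 63 mm to the right of and 24 mm below the grip point; moves with the shutter. It passes 4 mm above the marker's top.
- marker: Green marker block 10 mm (along the slide) x 26 x 10 mm, fixed on the white scale strip of the plate at y -136 mm of the viewer, axes parallel to the viewer's. Origin at the centre of its underside. It lies 38 to 62 mm in front of the closed pointer.
- reagent: Bystander: white bottle with red cap, 60 mm across, 130 mm high, origin under its centre.
- dropper: Bystander: white dropper bottle, 32 mm across, 70 mm high, origin under its centre.
- dish: Bystander: round glass dish, 90 mm across, 15 mm high, origin under its centre.
Things that resemble listed ones, but are neither listed nor needed, are in the scene too. What is shaped like the carrier_a but orange or pink is not meant.

How it is judged:
By the outcome, as a careful person would: the job done as asked, in the order asked, and still so for the second after the job is handed in, while the arm keeps its last pose, push and grip.
It also fails if it takes over 54 s, if anything falls off the work surface, if the arm or the gripper's body presses on something with over 40 N, if the wrist force passes 120 N, or if a joint passes its speed limit or range.

### The arm

A 7-joint arm with a two-finger parallel gripper is mounted at the origin on the work surface. World frame = base frame: x ahead of the robot, y to its left, z up, the work surface at z = 0. Lengths are in m, angles in rad, forces in N, time in s.
With the tool pointing down it reaches from about 0.4 to 0.85 m from the base axis. Payload 10.4 kg.
Tool frame: the origin (TCP) lies midway between the tips of the shut fingers; the grasp point (between the pads) lies r.grip_point_offset behind it (r.grip_point_offset is the distance from the TCP to the grasp point, in m); z points along the fingers, y is the line along which they close (so a half turn about z gives the same grasp; the last joint's range is limited). The gripper opens to 87 mm and grips with 3 to 60 N. Pads are 19 mm wide; open, the fingers measure 117 mm over their backs; the gripper's body (75 mm by 190 mm) begins 51 mm behind the grasp point.
Start: joints at [-1.287, 0.332, -0.065, 1.46, 0.022, 1.35, -0.088], TCP at [0.189, 0.596, 0.223] pointing down, gripper open.
Joint ranges: [-2.6, 2.6], [-0.5, 2.12], [-1.47, 1.34], [0.16, 2.42], [-1.27, 4.41], [0.06, 2.06], [-2.6, 2.6]. Speed limits (rad/s): [2.22, 2.22, 2.79, 2.79, 3.14, 3.14, 3.14].

### API

Orientations are given as a unit quaternion [x, y, z, w].
In Python, from bench import r gives the robot as it stands.
- The arm moves only by the tool play_rows, never from a script. Its arguments are lists of equal length, an entry for each row: "claw": the closure, from 0 (fully open) to 1 (shut); "delta_pos": the shift along the tool's x, y, z scaled (see below), a list of three; "delta_rot": the turn, a rotation vector about the tool's x, y, z scaled (see below), a list of three. A call has 1 to 8 rows; each row shifts and turns the commanded pose from where the row before left it, along the tool's axes as they then stand; what a row does not reach is not made up. The controller multiplies each number of a shift by 200 mm and each number of a turn by pi rad. A row lasts 1/10 s, in which the tool goes at most 50 mm and 8.59 degrees, less where a joint would pass 70% of its speed; a pose out of reach is approached as far as the arm can. A call with a number of a shift or a turn outside -1 to 1 is refused whole. A call with a gripper value outside its range is refused whole. The fingers move at their own pace and stop on an object; "squeeze" is the grip in N (left out, the last holds). Time passes only in rows, so rows that do not move let the fingers close. It gives the time, the measured TCP pose, the force, the opening and the grip force at its end, in the units of the state.
- r.read_state(): the state, without advancing time (a new reading comes with each control period).
- r.camera(name): name is "scene" or "side" or "wrist"; returns a dict with "pixels" (420x560x3 uint8, red, green, blue), "camera_matrix" (3x3 intrinsics, pixels), "D" ([k1, k2, p1, p2, k3] as OpenCV has them; the pictures are not rectified), "cam_to_world" (4x4, takes a point from camera to world coordinates); the wrist camera has in their place "hand_eye" (4x4, takes a point from camera to tool coordinates, whose origin is the TCP and whose axes are the flange's). Camera axes: x right, y up, looking along -z (the intrinsics and any distortion apply to the point x, -y, -z); pixel columns grow to the right and rows downward; lengths in m; the calibration is good to about 2 mm. A picture is of the moment at which its call begins: read the wrist's pose just before it. There is no depth.
- r.close_job(): hands the job in; it is judged then, once.
The state is a dict: "time": time; "joint_positions": joint angles; "joint_vel": joint speeds; "joint_torque": joint torques, N m; "ee_pos": TCP position; "eef_rot": TCP orientation; "ft_force": force on the tool from outside, world axes, zero at the start; "torque": the same for the moment, N m; "width": finger opening in m; "grip_force": force on a finger pad.
Only numpy, scipy, OpenCV 4.12 (cv2) and the standard library are available. Lean on these libraries where they do the work, as an engineer would, in place of code of your own. Each camera call takes 0.05 s, during which the arm holds its last target. There are 200 camera calls.

## Working session

There is one attempt and no reset: what is moved stays moved. The work goes in short steps, Python scripts to look and compute and a tool call to move; the robot and the scene stay as the last step left them, time stands still between calls to the robot, and variables do not carry over. Pictures are saved under pics/ and viewed, at most 10 in all, crops included, and the job is handed in when it is done.

Besides the shell and the picture viewer there is one more tool, called after ">>>" as a command line: name --argument value ..., lists and objects as JSON in quotes. play_rows: Moves the arm, as the interface text tells. Shifts and turns lie within -1 to 1; 1 stands for 200 mm of shift or pi rad of turn. Its arguments: {"type":"object","properties":{"claw":{"type":"array"},"delta_pos":{"type":"array"},"delta_rot":{"type":"array"},"squeeze":{"type":"number"}},"required":["claw","delta_pos","delta_rot"]}

```bash
ls; mkdir -p pics
python3 - <<'E'
from bench import r
import cv2, numpy as np
s=r.read_state(); print({k:np.round(v,4).tolist() if not isinstance(v,float) else v for k,v in s.items()}, r.grip_point_offset)
import pickle
d={}
for n in ("scene","side","wrist"):
    c=r.camera(n); d[n]=c; cv2.imwrite(f"pics/{n}0.png",c["pixels"][:,:,::-1])
    print(n,{k:np.round(v,3).tolist() for k,v in c.items() if k!="pixels"})
d['s']=s
pickle.dump(d,open("d0.pkl","wb"))
E
```

```text
pics
{'time': 0.0, 'joint_positions': [-1.2866, 0.3329, -0.0647, 1.4609, 0.0216, 1.3499, -0.0885], 'joint_vel': [0.0009, -0.0001, -0.0014, 0.0001, 0.0001, 0.0001, -0.0024], 'joint_torque': [0.0002, -62.326, 0.0245, -38.9875, -0.0615, 0.0402, 0.0001], 'ee_pos': [0.1886, 0.5955, 0.2218], 'eef_rot': [0.1528, 0.9883, -0.0007, -0.0001], 'ft_force': [0.0567, 0.061, -0.5799], 'torque': [-0.0003, 0.0183, 0.0245], 'grip_force': 0.0, 'width': 0.08701302725032421} 0.0187
scene {'camera_matrix': [[536.041, 0.0, 287.227], [0.0, 536.041, 208.026], [0.0, 0.0, 1.0]], 'D': [0.06, 0.0, 0.0, 0.0, 0.0], 'cam_to_world': [[-0.846, -0.416, 0.333, 0.973], [0.533, -0.669, 0.518, 0.628], [0.007, 0.616, 0.788, 1.097], [0.0, 0.0, 0.0, 1.0]]}
side {'camera_matrix': [[390.358, 0.0, 277.917], [0.0, 390.358, 207.932], [0.0, 0.0, 1.0]], 'D': [-0.038, 0.0, 0.0, 0.0, 0.0], 'cam_to_world': [[0.939, 0.261, -0.225, 0.245], [-0.344, 0.676, -0.652, -0.819], [-0.018, 0.689, 0.724, 0.925], [0.0, 0.0, 0.0, 1.0]]}
wrist {'camera_matrix': [[307.486, 0.0, 282.996], [0.0, 307.486, 207.03], [0.0, 0.0, 1.0]], 'D': [-0.037, 0.0, 0.0, 0.0, 0.0], 'hand_eye': [[-0.001, 0.954, 0.299, 0.083], [1.0, 0.0, 0.001, 0.0], [0.001, 0.299, -0.954, -0.162], [0.0, 0.0, 0.0, 1.0]]}
```

View pics/scene0.png

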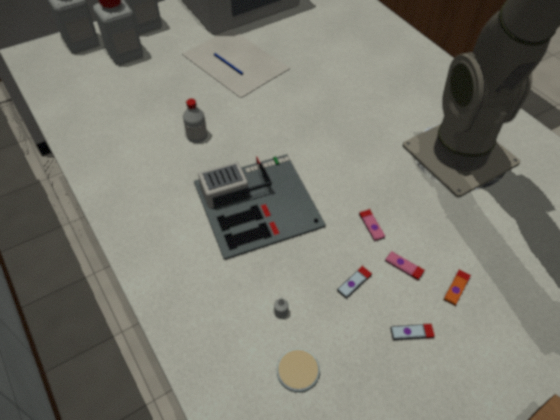

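View pics/side0.png

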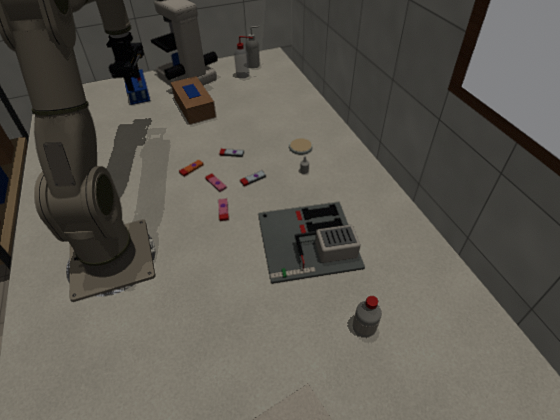

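The scene view shows the two grey carriers at about (355,281), red end upper right, and (412,331), red end right. The viewer is at (258,205), with the handle at (263,175) and the green marker at (277,160). The side view shows the carriers at (253,178) and (232,153), and the viewer at (310,240).

```bash
cat > h.py <<'E'
import numpy as np, cv2
from scipy.spatial.transform import Rotation as R
def pose(s):
    T=np.eye(4); T[:3,:3]=R.from_quat(s['eef_rot']).as_matrix(); T[:3,3]=s['ee_pos']; return T
def c2w(c,s=None): return c['cam_to_world'] if 'cam_to_world' in c else pose(s)@c['hand_eye']
def rays(c,px,s=None):
    M=np.array(c2w(c,s)); p=cv2.undistortPoints(np.array(px,float).reshape(-1,1,2),np.array(c['camera_matrix']),np.array(c['D']))[:,0]
    d=np.c_[p[:,0],-p[:,1],-np.ones(len(p))]@M[:3,:3].T
    return M[:3,3],d/np.linalg.norm(d,axis=1)[:,None]
def onz(c,px,z,s=None):
    o,d=rays(c,px,s); return o+d*((z-o[2])/d[:,2])[:,None]
def tri(obs): # list of (o,d)
    A=sum(np.eye(3)-np.outer(d,d) for o,d in obs); b=sum((np.eye(3)-np.outer(d,d))@o for o,d in obs)
    x=np.linalg.solve(A,b); return x,[np.linalg.norm(np.cross(x-o,d))*1000 for o,d in obs]
def proj(c,P,s=None):
    M=np.linalg.inv(c2w(c,s)); q=np.atleast_2d(P)@M[:3,:3].T+M[:3,3]; q=q*[1,-1,-1]
    return cv2.projectPoints(q,np.zeros(3),np.zeros(3),np.array(c['camera_matrix']),np.array(c['D']))[0][:,0]
def blobs(c,lo,hi,amin=8,roi=None):
    h=cv2.cvtColor(c['pixels'],cv2.COLOR_RGB2HSV)
    m=cv2.inRange(h,np.array(lo),np.array(hi)) if lo[0]<=hi[0] else cv2.inRange(h,np.array([lo[0],*lo[1:]]),np.array([180,*hi[1:]]))|cv2.inRange(h,np.array([0,*lo[1:]]),np.array(hi))
    if roi: k=np.zeros_like(m); k[roi[1]:roi[3],roi[0]:roi[2]]=1; m=m*k
    n,l,st,ce=cv2.connectedComponentsWithStats(m)
    return [(ce[i],st[i,4],st[i,:4],l==i) for i in range(1,n) if st[i,4]>=amin]
E
python3 - <<'E'
from h import *; import pickle
d=pickle.load(open('d0.pkl','rb')); np.set_printoptions(precision=4,suppress=True)
for n in('scene','side'):
    c=d[n]
    for nm,lo,hi in(('red',(172,130,90),(8,255,255)),('green',(45,80,40),(85,255,255)),('violet',(125,60,40),(155,255,255))):
        for b in blobs(c,lo,hi,5): print(n,nm,b[0].round(1),b[1],b[2],onz(c,[b[0]],0.012)[0][:2])
E
```

```text
scene red [190.5 101.7] 42 [187  99   8   6] [ 0.5453 -0.5847]
scene red [265.4 210.1] 58 [262 205   8  11] [ 0.5656 -0.1095]
scene red [365.4 213.5] 65 [360 210  12   8] [0.3548 0.0346]
scene red [273.8 227.7] 63 [270 222   9  12] [ 0.5762 -0.0506]
scene red [364.7 271.8] 72 [359 267  12  11] [0.4614 0.1714]
scene red [417.2 272.1] 91 [411 267  13  12] [0.3574 0.2366]
scene red [462.9 275.2] 79 [456 270  14  12] [0.2728 0.2987]
scene red [452.4 287. ] 9 [451 285   5   6] [0.3151 0.3093]
scene red [459.1 289.1] 9 [457 286   4   8] [0.3061 0.3213]
scene red [428.5 330.1] 98 [424 324  10  13] [0.4333 0.3612]
scene green [275.8 160.5] 20 [274 157   5   8] [ 0.4524 -0.2431]
scene violet [374.  226.9] 27 [371 225   7   5] [0.3621 0.0794]
scene violet [400.  261.1] 30 [397 259   7   6] [0.372  0.1919]
scene violet [350.9 283.6] 36 [348 281   7   6] [0.5078 0.1797]
scene violet [455.5 289.5] 28 [453 287   6   6] [0.3138 0.3178]
scene violet [407.  330.8] 39 [404 328   7   7] [0.4742 0.338 ]
side red [221.8 150.5] 16 [220 149   5   4] [0.4338 0.3593]
side red [195.3 164.5] 6 [194 163   3   4] [0.3233 0.3151]
side red [183.1 170.6] 26 [180 168   8   6] [0.275  0.2979]
side red [209.6 176.2] 29 [206 174   8   6] [0.3571 0.2333]
side red [243.8 180.3] 24 [241 178   7   6] [0.4638 0.1687]
side red [298.4 215. ] 36 [296 211   6   9] [ 0.5785 -0.0505]
side red [223.2 215.1] 40 [219 213   9   5] [0.3552 0.035 ]
side red [302.1 228.2] 30 [300 225   6   7] [ 0.5685 -0.1054]
side red [372.  300.4] 89 [367 296  11  10] [ 0.6441 -0.4025]
side green [283.7 271.7] 29 [282 268   4   9] [ 0.4589 -0.2347]
side violet [234.3 151.1] 9 [233 150   4   3] [0.4772 0.3382]
side violet [193.3 164.4] 7 [192 164   4   2] [0.3163 0.3182]
side violet [255.5 175.2] 10 [254 174   4   3] [0.5098 0.1794]
side violet [217.5 182.5] 8 [216 182   4   2] [0.3754 0.1912]
side violet [222.6 205.1] 11 [221 204   4   3] [0.3646 0.0789]
```

View pics/wrist0.png

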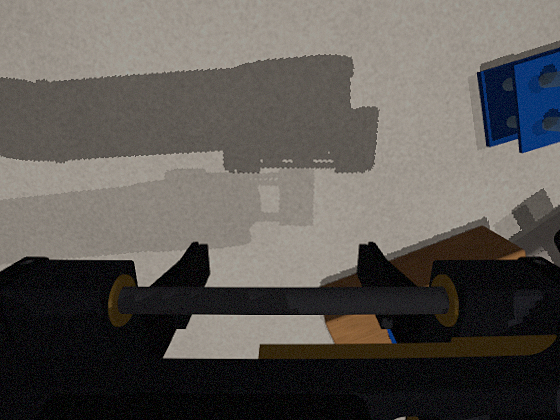

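The wrist view shows only bench, shadows and a box at the right, with no task objects. Coarse fixes from the two fixed cameras agree. I'll triangulate heights and plan the first move.

```bash
cat > plan.py <<'E'
import sys, json
from h import *
from bench import r
def plan(x,y,z,yaw,vmax=48,n=None,grip=None):
    """rows from the measured pose to TCP x,y,z (m), tool x at yaw (deg), tool down"""
    s=r.read_state(); p=np.array(s['ee_pos']); R0=R.from_quat(s['eef_rot'])
    a=np.radians(yaw); Rt=R.from_matrix(np.array([[np.cos(a),np.sin(a),0],[np.sin(a),-np.cos(a),0],[0,0,-1]]))
    dr=(R0.inv()*Rt).as_rotvec(); dp=np.array([x,y,z])-p
    n=n or max(1,int(np.ceil(np.linalg.norm(dp)*1000/vmax)),int(np.ceil(np.degrees(np.linalg.norm(dr))/8.3)))
    P=[];Q=[];Rc=R0
    for i in range(n):
        P.append((Rc.inv().apply(dp/n)/0.2).round(3).tolist()); Q.append((dr/n/np.pi).round(4).tolist()); Rc=Rc*R.from_rotvec(dr/n)
    print('t',round(s['time'],2),'at',p.round(4),'n',n)
    for i in range(0,n,8): print(json.dumps(P[i:i+8]),'\n  ',json.dumps(Q[i:i+8]))
E
python3 - <<'E'
from h import *; import pickle
d=pickle.load(open('d0.pkl','rb')); np.set_printoptions(precision=4,suppress=True)
a,b=d['scene'],d['side']
for nm,p,q in(('A red',(364.7,271.8),(243.8,180.3)),('A vio',(350.9,283.6),(255.5,175.2)),('B red',(428.5,330.1),(221.8,150.5)),('B vio',(407,330.8),(234.3,151.1)),('strip a',(265.4,210.1),(302.1,228.2)),('strip b',(273.8,227.7),(298.4,215)),('marker',(275.8,160.5),(283.7,271.7))):
    print(nm,*tri([tuple(v[0] if v.ndim>1 else v for v in rays(a,[p])),tuple(v[0] if v.ndim>1 else v for v in rays(b,[q]))]))
from plan import plan
plan(.56,.27,.22,170)
E
```

```text
A red [0.4626 0.1705 0.0114] [np.float64(1.547546409240687), np.float64(1.5475464092407145)]
A vio [0.5089 0.1795 0.0124] [np.float64(0.9806352266221636), np.float64(0.9806352266220476)]
B red [0.4336 0.3607 0.0113] [np.float64(0.6321435333773777), np.float64(0.6321435333774669)]
B vio [0.4758 0.3379 0.0131] [np.float64(1.2573496945974982), np.float64(1.2573496945974936)]
strip a [ 0.567  -0.1077  0.015 ] [np.float64(0.37677798624832387), np.float64(0.37677798624819925)]
strip b [ 0.5774 -0.0506  0.0128] [np.float64(1.0255551321657266), np.float64(1.0255551321656267)]
marker [ 0.4566 -0.2385  0.0183] [np.float64(1.0541046369788403), np.float64(1.054104636978759)]
t 0.15 at [0.1886 0.5955 0.2219] n 11
[[-0.206, -0.09, 0.001], [-0.205, -0.093, 0.001], [-0.203, -0.095, 0.001], [-0.202, -0.097, 0.001], [-0.201, -0.1, 0.001], [-0.2, -0.102, 0.001], [-0.199, -0.105, 0.001], [-0.197, -0.107, 0.001]] 
   [[-0.0, -0.0, -0.0038], [-0.0, -0.0, -0.0038], [-0.0, -0.0, -0.0038], [-0.0, -0.0, -0.0038], [-0.0, -0.0, -0.0038], [-0.0, -0.0, -0.0038], [-0.0, -0.0, -0.0038], [-0.0, -0.0, -0.0038]]
[[-0.196, -0.109, 0.001], [-0.195, -0.112, 0.001], [-0.193, -0.114, 0.001]] 
   [[-0.0, -0.0, -0.0038], [-0.0, -0.0, -0.0038], [-0.0, -0.0, -0.0038]]
```

Measured heights (carriers about 12 mm, plate about 13 mm) match the text. Moving to look at the carriers from closer.

>>> play_rows --claw '[0,0,0,0,0,0,0,0]' --delta_pos '[[-0.206,-0.09,0],[-0.205,-0.093,0],[-0.203,-0.095,0],[-0.202,-0.097,0],[-0.201,-0.1,0],[-0.2,-0.102,0],[-0.199,-0.105,0],[-0.197,-0.107,0]]' --delta_rot '[[0,0,-0.004],[0,0,-0.004],[0,0,-0.004],[0,0,-0.004],[0,0,-0.004],[0,0,-0.004],[0,0,-0.004],[0,0,-0.004]]'

```text
time: 0.95
ee_pos: [0.4605, 0.3581, 0.2225]
eef_rot: [0.103, 0.995, 0.0, -0.0]
ft_force: [0.3, 0.0, -0.2]
width: 0.0874
grip_force: 0.0
```

>>> play_rows --claw '[0,0,0,0,0]' --delta_pos '[[-0.196,-0.109,0],[-0.195,-0.112,0],[-0.193,-0.114,0],[0,0,0],[0,0,0]]' --delta_rot '[[0,0,-0.004],[0,0,-0.004],[0,0,-0.004],[0,0,0],[0,0,0]]'

```text
time: 1.45
ee_pos: [0.5616, 0.2702, 0.222]
eef_rot: [0.085, 0.996, -0.0, -0.0]
ft_force: [-0.4, 0.7, -0.1]
width: 0.087
grip_force: 0.0
```

Run:
```python
from h import *; from bench import r; import pickle
np.set_printoptions(precision=4,suppress=True)
s=r.read_state(); c=r.camera('wrist'); pickle.dump((s,c),open('w1.pkl','wb')); cv2.imwrite('pics/w1.png',c['pixels'][:,:,::-1])
print(s['ee_pos'],s['eef_rot'],s['joint_positions'])
for nm,lo,hi in(('red',(172,130,70),(8,255,255)),('violet',(125,60,40),(155,255,255))):
    for b in blobs(c,lo,hi,20): print(nm,b[0].round(1),b[1],b[2],onz(c,[b[0]],0.012,s)[0][:2])
```

```text
[0.5616 0.2702 0.222 ] [ 0.0854  0.9963 -0.0003 -0.0003] [-0.6834  0.3274  0.2062  1.4782 -0.0675  1.3439  0.9273]
red [221.6   7.3] 313 [209   0  26  21] [0.3627 0.2378]
red [42.4 37.6] 488 [33 23 20 30] [0.3532 0.0332]
red [343.   56.7] 486 [328  44  31  26] [0.4337 0.3598]
red [183.7 113.7] 435 [169 101  30  26] [0.4624 0.1696]
red [  9.6 232.6] 202 [  0 228  21  10] [ 0.5674 -0.1049]
red [ 48.  233.4] 289 [ 33 228  31  11] [ 0.5775 -0.0514]
violet [183.   26.3] 237 [175  18  17  18] [0.3731 0.1923]
violet [83.1 38. ] 213 [76 30 16 17] [0.363  0.0792]
violet [328.4  99.2] 207 [321  91  16  17] [0.4756 0.3378]
violet [201.3 151.6] 175 [194 144  15  16] [0.5088 0.1792]
```

View pics/w1.png

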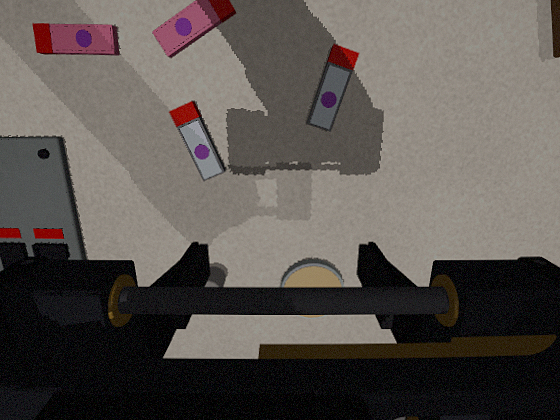

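The wrist view shows carrier A at about (197,140) with its red end at (184,113), and carrier B at (333,85) with its red end at (343,56). The positions agree within 1 mm with the fixed cameras. The dish and dropper are below centre.

Run:
```python
from h import *; import pickle
np.set_printoptions(precision=4,suppress=True)
s,c=pickle.load(open('w1.pkl','rb'))
print(onz(c,[(215,177),(318,128),(183,101.5),(350,47)],.012,s)[:,:2], proj(c,[[.5413,.1859,.012],[.5051,.3224,.012]],s))
from plan import plan
plan(.4972,.1769,.06,191.5)
```

```text
[[0.542  0.1883]
 [0.5056 0.3216]
 [0.4491 0.1724]
 [0.4251 0.3686]] [[212.9873 176.7615]
 [318.6474 127.4868]]
t 1.5 at [0.5606 0.2718 0.2221] n 5
[[0.046, -0.104, 0.162], [0.054, -0.1, 0.162], [0.061, -0.096, 0.162], [0.068, -0.091, 0.162], [0.075, -0.086, 0.162]] 
   [[0.0, -0.0001, -0.0235], [0.0, -0.0001, -0.0235], [0.0, -0.0001, -0.0235], [0.0, -0.0001, -0.0235], [0.0, -0.0001, -0.0235]]
```

>>> play_rows --claw '[0,0,0,0,0,0,0,0]' --delta_pos '[[0.046,-0.104,0.162],[0.054,-0.1,0.162],[0.061,-0.096,0.162],[0.068,-0.091,0.162],[0.075,-0.086,0.162],[0,0,0],[0,0,0],[0,0,0]]' --delta_rot '[[0,0,-0.0235],[0,0,-0.0235],[0,0,-0.0235],[0,0,-0.0235],[0,0,-0.0235],[0,0,0],[0,0,0],[0,0,0]]'

```text
time: 2.3
ee_pos: [0.4987, 0.1787, 0.0619]
eef_rot: [-0.101, 0.995, 0.001, 0.001]
ft_force: [0.1, 0.3, 0.9]
width: 0.0869
grip_force: 0.0
```

```bash
python3 -c "
from plan import plan
plan(.4972,.1769,.004,191.5,vmax=20)"
```

```text
t 2.3 at [0.4987 0.1787 0.0619] n 3
[[0.003, -0.002, 0.096], [0.003, -0.002, 0.096], [0.003, -0.002, 0.096]] 
   [[0.0001, 0.0002, 0.0001], [0.0001, 0.0002, 0.0001], [0.0001, 0.0002, 0.0001]]
```

>>> play_rows --claw '[0,0,0,0,0.75,0.75,0.75,0.75]' --delta_pos '[[0.003,-0.002,0.096],[0.003,-0.002,0.096],[0.003,-0.002,0.09],[0,0,0],[0,0,0],[0,0,0],[0,0,0],[0,0,0]]' --delta_rot '[[0,0,0],[0,0,0],[0,0,0],[0,0,0],[0,0,0],[0,0,0],[0,0,0],[0,0,0]]' --squeeze 25

```text
time: 3.1
ee_pos: [0.4969, 0.1755, 0.0049]
eef_rot: [-0.1, 0.995, 0.0, 0.001]
ft_force: [-1.4, 0.4, 0.3]
width: 0.0627
grip_force: 0.0
```

>>> play_rows --claw '[0.75,0.75,0.75,0.75,0.75,0.75,0.75,0.75]' --delta_pos '[[0,0,0],[0,0,0],[0,0,0],[0,0,0],[0,0,0],[0,0,0],[0,0,0],[0,0,-0.1]]' --delta_rot '[[0,0,0],[0,0,0],[0,0,0],[0,0,0],[0,0,0],[0,0,0],[0,0,0],[0,0,0]]'

```text
time: 3.9
ee_pos: [0.4947, 0.1744, 0.0222]
eef_rot: [-0.1, 0.995, -0.001, -0.002]
ft_force: [0.1, -0.0, -1.4]
width: 0.0296
grip_force: 25.0
```

```bash
python3 -c "
from plan import plan
plan(.66,-.10,.22,170)"
```

```text
t 3.9 at [0.4947 0.1744 0.0222] n 8
[[-0.067, -0.189, -0.124], [-0.075, -0.185, -0.124], [-0.084, -0.182, -0.124], [-0.093, -0.177, -0.124], [-0.101, -0.173, -0.124], [-0.109, -0.168, -0.124], [-0.117, -0.163, -0.124], [-0.124, -0.157, -0.124]] 
   [[-0.0001, -0.0002, 0.0149], [-0.0001, -0.0002, 0.0149], [-0.0001, -0.0002, 0.0149], [-0.0001, -0.0002, 0.0149], [-0.0001, -0.0002, 0.0149], [-0.0001, -0.0002, 0.0149], [-0.0001, -0.0002, 0.0149], [-0.0001, -0.0002, 0.0149]]
```

>>> play_rows --claw '[0.75,0.75,0.75,0.75,0.75,0.75,0.75,0.75]' --delta_pos '[[-0.067,-0.189,-0.124],[-0.075,-0.185,-0.124],[-0.084,-0.182,-0.124],[-0.093,-0.177,-0.124],[-0.101,-0.173,-0.124],[-0.109,-0.168,-0.124],[-0.117,-0.163,-0.124],[-0.124,-0.157,-0.124]]' --delta_rot '[[0,0,0.015],[0,0,0.015],[0,0,0.015],[0,0,0.015],[0,0,0.015],[0,0,0.015],[0,0,0.015],[0,0,0.015]]'

```text
time: 4.7
ee_pos: [0.6617, -0.101, 0.2234]
eef_rot: [0.089, 0.996, 0.0, -0.0]
ft_force: [1.0, 0.4, -0.5]
width: 0.0293
grip_force: 25.0
```

>>> play_rows --claw '[0.75,0.75,0.75,0.75]' --delta_pos '[[0,0,0],[0,0,0],[0,0,0],[0,0,0]]' --delta_rot '[[0,0,0],[0,0,0],[0,0,0],[0,0,0]]'

```text
time: 5.1
ee_pos: [0.6607, -0.098, 0.2216]
eef_rot: [0.087, 0.996, 0.0, -0.001]
ft_force: [0.2, -0.6, -1.2]
width: 0.0297
grip_force: 25.0
```

Run:
```python
from h import *; from bench import r; import pickle
np.set_printoptions(precision=4,suppress=True)
s=r.read_state(); c=r.camera('wrist'); pickle.dump((s,c),open('w2.pkl','wb')); cv2.imwrite('pics/w2.png',c['pixels'][:,:,::-1])
print(s['time'],s['ee_pos'],s['eef_rot'],s['joint_positions'])
for nm,lo,hi in(('red',(172,130,70),(8,255,255)),('violet',(125,60,40),(155,255,255)),('green',(45,80,40),(85,255,255))):
    for b in blobs(c,lo,hi,20): print(nm,b[0].round(1),b[1],b[2],onz(c,[b[0]],0.012,s)[0][:2])
```

```text
5.1 [ 0.6607 -0.098   0.2216] [ 0.0871  0.9962  0.0004 -0.0008] [-0.1972  0.4429  0.3906  1.3528 -0.1676  1.3798  1.5877]
red [119.7  71.9] 110 [106  70  27   6] [ 0.5033 -0.2579]
red [258.9 104. ] 452 [242  98  35  13] [ 0.5662 -0.1094]
red [311.1 104.9] 444 [294  99  35  13] [ 0.5776 -0.0503]
red [282.7 204.4] 2273 [254 185  59  40] [ 0.69   -0.1034]
violet [207.  178.2] 139 [204 147   7  64] [ 0.6403 -0.1896]
violet [283.  281.2] 351 [268 273  31  15] [ 0.7984 -0.1223]
green [119.6  21.2] 294 [106  16  28  12] [ 0.4536 -0.2421]
```

View pics/w2.png

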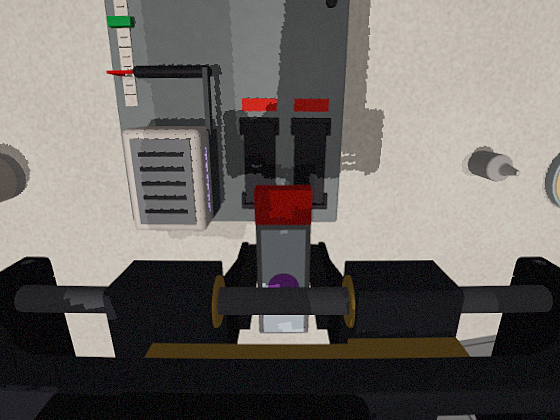

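The wrist view shows the viewer nearly aligned with the tool. The red strips are at (259,104) and (311,105), the green marker at (119,21), and the pointer tip at (110,72). The lamp house is at left, and carrier A is held straight with its red end up. Now the viewer's yaw from its edges.

```bash
python3 - <<'E'
from h import *; import pickle
np.set_printoptions(precision=4,suppress=True)
s,c=pickle.load(open('w2.pkl','rb'))
lab=cv2.cvtColor(cv2.GaussianBlur(c['pixels'],(5,5),0),cv2.COLOR_RGB2LAB).astype(int); b=lab[...,2]
print(b[40,330:380:4],b[150,325:380:4],b[60,90:125:3])
def fit(rows,lo,hi,sgn):
    pts=[]
    for v in rows:
        g=np.diff(b[v,lo:hi])*sgn; k=np.argmax(g)
        if g[k]>=1: pts.append((lo+k+.5,v))
    P=onz(c,pts,.012,s)[:,:2]; l=cv2.fitLine(P.astype(np.float32),cv2.DIST_HUBER,0,.001,.001).ravel()
    res=(P-l[2:])@[-l[1],l[0]]; g=abs(res)<.003
    l=cv2.fitLine(P[g].astype(np.float32),cv2.DIST_L2,0,.001,.001).ravel()
    print(len(pts),g.sum(),'yaw',np.degrees(np.arctan(l[1]/l[0])),'pt',l[2:]); return l
L=fit(range(4,210,3),330,365,1); Rr=fit(range(4,120,3),95,122,-1)
# strip edges
for bl in blobs(c,(172,130,70),(8,255,255),300)[:2]:
    ct=max(cv2.findContours(bl[3].astype(np.uint8),cv2.RETR_EXTERNAL,cv2.CHAIN_APPROX_NONE)[0],key=len)
    P=onz(c,ct[:,0],.012,s)[:,:2]*1000; print('strip',cv2.minAreaRect(P.astype(np.float32)))
# black pockets
g=c['pixels'].max(2); m=((g<40)*255).astype(np.uint8); m[210:]=0;m[:110]=0; m[:,:222]=0
cs=[k for k in cv2.findContours(m,cv2.RETR_EXTERNAL,cv2.CHAIN_APPROX_NONE)[0] if cv2.contourArea(k)>300]
for k in cs: print('black',cv2.boundingRect(k),cv2.minAreaRect((onz(c,k[:,0],.014,s)[:,:2]*1000).astype(np.float32)))
# scene plate
E
python3 -c "
import cv2
a=cv2.imread('pics/w2.png')[0:230,95:365]; cv2.imwrite('pics/w2c.png',cv2.resize(a,None,fx=2.6,fy=2.6,interpolation=cv2.INTER_CUBIC))"
```

```text
[127 127 127 128 128 132 133 133 133 133 134 134 134] [127 127 129 127 132 133 133 133 133 133 133 133 133 133] [134 134 133 134 134 134 134 132 129 128 132 134]
69 65 yaw -10.512105 pt [ 0.5902 -0.0154]
39 33 yaw -10.381714 pt [ 0.4957 -0.265 ]
strip ((566.1941528320312, -109.3936996459961), (39.43523025512695, 13.22900676727295), 79.85184478759766)
strip ((577.7442626953125, -50.37694549560547), (39.4813346862793, 13.251569747924805), 80.09851837158203)
black (291, 117, 40, 68) ((629.9562377929688, -59.52309799194336), (45.81151580810547, 79.62694549560547), 80.38198852539062)
black (239, 117, 40, 63) ((616.2381591796875, -119.20329284667969), (45.484703063964844, 73.22930145263672), 79.70927429199219)
```

View pics/w2c.png

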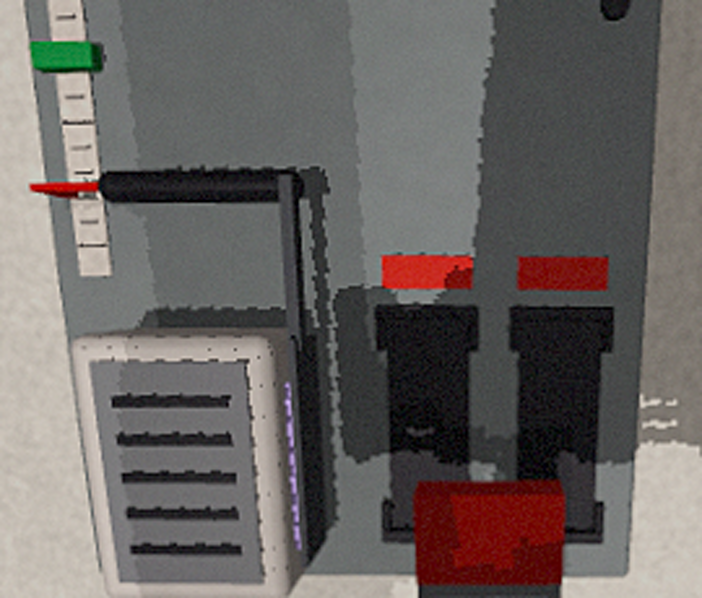

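The crop shows the plate's far edge at row ≈221, the pocket frames spanning rows ≈118–208, the bar at row ≈72, and the rod left of the lamp house. Now solving for the origin along x.

Run:
```python
from h import *; import pickle
np.set_printoptions(precision=4,suppress=True)
s,c=pickle.load(open('w2.pkl','rb'))
y=np.radians(-10.3); V=np.array([[np.cos(y),np.sin(y)],[-np.sin(y),np.cos(y)]])
f=lambda u,v,z:(V@onz(c,[(95+u/2.6,v/2.6)],z,s)[0][:2]).round(4)
print('far plate edge',f(620,575,.012),f(350,577,.012))
print('pocket b near/far outer',f(562,307,.019),f(592,541,.019),'a',f(427,307,.019),f(395,541,.019))
print('pocket sides b mid',f(518,400,.012),f(600,400,.012),'a',f(387,400,.012),f(470,400,.012))
print('bar ends',f(100,187,.05),f(300,186,.05),'rod top',f(285,186,.05))
print('pointer tip (26 high)',f(32,187,.026), 'base', f(100,187,.026))
print('lamp far/near top',f(185,585,.078),f(185,335,.078))
print('marker top corners',f(31,42,.022),f(95,41,.022),f(33,69,.022),f(97,69,.022))
o,d=rays(c,[(283.5,204.4)],s)
gt=[(V@onz(c,[p],.0,s)[0][:2]) for p in []]
# two-view heights, plate strips / marker / bar
P=pickle.load(open('d0.pkl','rb')); w=lambda k,p:tuple((a[0] if a.ndim>1 else a) for a in rays(P[k],[p]))
W=lambda p:tuple((a[0] if a.ndim>1 else a) for a in rays(c,[p],s))
print('strip a',tri([W((258.9,104)),w('scene',(265.4,210.1)),w('side',(302.1,228.2))])[0],'b',tri([W((311.1,104.9)),w('scene',(273.8,227.7)),w('side',(298.4,215))])[0])
print('marker',tri([W((119.6,21.2)),w('scene',(275.8,160.5)),w('side',(283.7,271.7))])[0])
# held carrier: red end edge in tool frame
Ti=np.linalg.inv(pose(s)); z0=s['ee_pos'][2]-.004+.012
for u,v in((415,483),(562,483),(417,585),(560,585)): print('cap',(Ti@np.r_[onz(c,[(95+u/2.6,v/2.6)],z0,s)[0],1])[:3])
```

```text
far plate edge [0.7195 0.087 ] [ 0.7212 -0.0467]
pocket b near/far outer [0.5919 0.0536] [0.6997 0.0714] a [ 0.5921 -0.0058] [ 0.7002 -0.023 ]
pocket sides b mid [0.6337 0.0351] [0.6334 0.0731] a [ 0.6339 -0.0255] [0.6338 0.0129]
bar ends [ 0.546  -0.1306] [ 0.5461 -0.052 ] rod top [ 0.5461 -0.0579]
pointer tip (26 high) [ 0.5428 -0.1706] base [ 0.5432 -0.1415]
lamp far/near top [ 0.7009 -0.1028] [ 0.6011 -0.0922]
marker top corners [ 0.487  -0.1653] [ 0.4872 -0.1388] [ 0.497  -0.1659] [ 0.4975 -0.1391]
strip a [ 0.5667 -0.1084  0.0151] b [ 0.5775 -0.0505  0.0128]
marker [ 0.4563 -0.2388  0.0187]
cap [ 0.0461 -0.0144 -0.0079]
cap [ 0.0461  0.0147 -0.0079]
cap [ 0.0246 -0.0146 -0.008 ]
cap [ 0.0246  0.0148 -0.008 ]
```

Viewer: yaw −10.3°, pocket centres consistent within 0.5 mm; the carrier sits 1 mm towards its red end in the grip. Going above pocket a.

```bash
python3 -c "
from plan import plan
plan(.6355,-.1220,.045,169.7,vmax=35)"
```

```text
t 5.15 at [ 0.6608 -0.0982  0.2219] n 6
[[0.017, -0.023, 0.147], [0.017, -0.023, 0.147], [0.017, -0.023, 0.147], [0.017, -0.023, 0.147], [0.017, -0.023, 0.147], [0.017, -0.023, 0.147]] 
   [[0.0, -0.0001, 0.0003], [0.0, -0.0001, 0.0003], [0.0, -0.0001, 0.0003], [0.0, -0.0001, 0.0003], [0.0, -0.0001, 0.0003], [0.0, -0.0001, 0.0003]]
```

>>> play_rows --claw '[0.75,0.75,0.75,0.75,0.75,0.75,0.75,0.75]' --delta_pos '[[0.017,-0.023,0.147],[0.017,-0.023,0.147],[0.017,-0.023,0.147],[0.017,-0.023,0.147],[0.017,-0.023,0.147],[0.017,-0.023,0.147],[0,0,0],[0,0,0]]' --delta_rot '[[0,0,0],[0,0,0],[0,0,0],[0,0,0],[0,0,0],[0,0,0],[0,0,0],[0,0,0]]'

```text
time: 5.95
ee_pos: [0.6363, -0.1226, 0.0466]
eef_rot: [0.088, 0.996, 0.0, -0.0]
ft_force: [0.7, 0.2, 1.3]
width: 0.0295
grip_force: 25.0
```

```bash
python3 -c "
from plan import plan
from bench import r
import numpy as np
from h import pose
s=r.read_state(); T=pose(s); print(np.degrees(np.arctan2(T[1,0],T[0,0])),T[:3,2],s['ft_force'])
plan(.6355,-.1220,.018,169.7,vmax=9)"
```

```text
169.92607559982682 [-4.25355995e-04  3.05778051e-04 -9.99999863e-01] [0.74294226 0.22214487 1.27229864]
t 5.95 at [ 0.6363 -0.1226  0.0466] n 4
[[0.001, 0.0, 0.036], [0.001, 0.0, 0.036], [0.001, 0.001, 0.036], [0.001, 0.001, 0.036]] 
   [[0.0, -0.0, 0.0003], [0.0, -0.0, 0.0003], [0.0, -0.0, 0.0003], [0.0, -0.0, 0.0003]]
```

>>> play_rows --claw '[0.75,0.75,0.75,0.75,0.75,0.75,0.75]' --delta_pos '[[0.001,0,0.036],[0.001,0,0.036],[0.001,0,0.036],[0.001,0.001,0.03],[0,0,0.005],[0,0,0],[0,0,0]]' --delta_rot '[[0,0,0],[0,0,0],[0,0,0],[0,0,0],[0,0,0],[0,0,0],[0,0,0]]'

```text
time: 6.65
ee_pos: [0.6358, -0.1229, 0.0178]
eef_rot: [0.088, 0.996, 0.0, 0.0]
ft_force: [0.3, 0.0, -0.2]
width: 0.0295
grip_force: 25.0
```

>>> play_rows --claw '[0.75,0.75,0.75,0.75]' --delta_pos '[[0,0,0.004],[0,0,0.003],[0,0,0],[0,0,0]]' --delta_rot '[[0,0,0],[0,0,0],[0,0,0],[0,0,0]]'

```text
time: 7.05
ee_pos: [0.6357, -0.1228, 0.0162]
eef_rot: [0.088, 0.996, 0.0, 0.0]
ft_force: [0.6, -0.3, -0.5]
width: 0.0296
grip_force: 25.0
```

>>> play_rows --claw '[0.75,0.75,0.75,0.75]' --delta_pos '[[0,0,0.003],[0,0,0.003],[0,0,0],[0,0,0]]' --delta_rot '[[0,0,0],[0,0,0],[0,0,0],[0,0,0]]'

```text
time: 7.45
ee_pos: [0.6357, -0.1229, 0.0161]
eef_rot: [0.088, 0.996, 0.0, 0.0]
ft_force: [-4.3, 1.4, 10.3]
width: 0.0297
grip_force: 25.0
```

Contact at 10 N: seated. Relieve, open slightly and rise.

>>> play_rows --claw '[0.75,0.48,0.48,0.48,0.48,0.48,0.48,0.48]' --delta_pos '[[0,0,-0.004],[0,0,0],[0,0,0],[0,0,0],[0,0,0],[0,0,-0.05],[0,0,-0.1],[0,0,-0.2]]' --delta_rot '[[0,0,0],[0,0,0],[0,0,0],[0,0,0],[0,0,0],[0,0,0],[0,0,0],[0,0,0]]'

```text
time: 8.25
ee_pos: [0.6338, -0.1224, 0.0844]
eef_rot: [0.088, 0.996, -0.0, -0.002]
ft_force: [0.1, 0.0, 0.7]
width: 0.0452
grip_force: 0.0
```

```bash
python3 -c "
from plan import plan
plan(.4652,.3433,.10,152.3)"
```

```text
t 8.25 at [ 0.6338 -0.1224  0.0844] n 11
[[0.113, 0.195, -0.007], [0.118, 0.192, -0.007], [0.123, 0.188, -0.007], [0.129, 0.185, -0.007], [0.134, 0.181, -0.007], [0.139, 0.177, -0.007], [0.144, 0.173, -0.007], [0.148, 0.169, -0.007]] 
   [[-0.0, -0.0001, 0.0089], [-0.0, -0.0001, 0.0089], [-0.0, -0.0001, 0.0089], [-0.0, -0.0001, 0.0089], [-0.0, -0.0001, 0.0089], [-0.0, -0.0001, 0.0089], [-0.0, -0.0001, 0.0089], [-0.0, -0.0001, 0.0089]]
[[0.153, 0.165, -0.007], [0.158, 0.161, -0.007], [0.162, 0.156, -0.007]] 
   [[-0.0, -0.0001, 0.0089], [-0.0, -0.0001, 0.0089], [-0.0, -0.0001, 0.0089]]
```

>>> play_rows --claw '[0.48,0.2,0,0,0,0,0,0]' --delta_pos '[[0.113,0.195,-0.07],[0.118,0.192,-0.07],[0.123,0.188,-0.007],[0.129,0.185,-0.007],[0.134,0.181,-0.007],[0.139,0.177,-0.007],[0.144,0.173,-0.007],[0.148,0.169,-0.007]]' --delta_rot '[[0,0,0.009],[0,0,0.009],[0,0,0.009],[0,0,0.009],[0,0,0.009],[0,0,0.009],[0,0,0.009],[0,0,0.009]]'

```text
time: 9.05
ee_pos: [0.5124, 0.2174, 0.1232]
eef_rot: [0.201, 0.98, 0.0, 0.0]
ft_force: [1.2, 0.2, 0.0]
width: 0.0856
grip_force: 0.0
```

>>> play_rows --claw '[0,0,0,0,0,0]' --delta_pos '[[0.153,0.165,0.02],[0.158,0.161,0.1],[0.162,0.156,0.1],[0,0,0.1],[0,0,0],[0,0,0]]' --delta_rot '[[0,0,0.009],[0,0,0.009],[0,0,0.009],[0,0,0],[0,0,0],[0,0,0]]'

```text
time: 9.65
ee_pos: [0.4681, 0.3419, 0.059]
eef_rot: [0.242, 0.97, -0.0, 0.0]
ft_force: [0.4, 0.4, 1.0]
width: 0.0869
grip_force: 0.0
```

```bash
python3 -c "
from plan import plan
plan(.4652,.3433,.004,152.3,vmax=22)"
```

```text
t 9.65 at [0.4681 0.3419 0.059 ] n 3
[[0.005, -0.0, 0.092], [0.005, -0.0, 0.092], [0.005, -0.0, 0.092]] 
   [[-0.0, 0.0001, -0.0006], [-0.0, 0.0001, -0.0006], [-0.0, 0.0001, -0.0006]]
```

>>> play_rows --claw '[0,0,0,0,0.75,0.75,0.75,0.75]' --delta_pos '[[0.005,0,0.092],[0.005,0,0.092],[0.005,0,0.087],[0,0,0],[0,0,0],[0,0,0],[0,0,0],[0,0,0]]' --delta_rot '[[0,0,0],[0,0,0],[0,0,0],[0,0,0],[0,0,0],[0,0,0],[0,0,0],[0,0,0]]'

```text
time: 10.45
ee_pos: [0.4651, 0.3446, 0.0048]
eef_rot: [0.241, 0.97, 0.001, 0.0]
ft_force: [-0.3, 0.5, -0.1]
width: 0.0626
grip_force: 0.0
```

>>> play_rows --claw '[0.75,0.75,0.75,0.75,0.75,0.75,0.75,0.75]' --delta_pos '[[0,0,0],[0,0,0],[0,0,0],[0,0,0],[0,0,0],[0,0,0],[0,0,0],[0,0,0]]' --delta_rot '[[0,0,0],[0,0,0],[0,0,0],[0,0,0],[0,0,0],[0,0,0],[0,0,0],[0,0,0]]'

```text
time: 11.25
ee_pos: [0.4646, 0.3444, 0.0039]
eef_rot: [0.241, 0.97, 0.0, -0.0]
ft_force: [0.1, -0.3, 0.1]
width: 0.0298
grip_force: 25.0
```

```bash
python3 -c "
from plan import plan
plan(.66,-.07,.22,169.7)"
```

```text
t 11.25 at [0.4646 0.3444 0.0039] n 11
[[-0.167, -0.125, -0.098], [-0.163, -0.129, -0.098], [-0.159, -0.134, -0.098], [-0.156, -0.138, -0.098], [-0.152, -0.143, -0.098], [-0.148, -0.147, -0.098], [-0.144, -0.151, -0.098], [-0.139, -0.155, -0.098]] 
   [[0.0, -0.0, -0.0089], [0.0, -0.0, -0.0089], [0.0, -0.0, -0.0089], [0.0, -0.0, -0.0089], [0.0, -0.0, -0.0089], [0.0, -0.0, -0.0089], [0.0, -0.0, -0.0089], [0.0, -0.0, -0.0089]]
[[-0.135, -0.159, -0.098], [-0.13, -0.162, -0.098], [-0.126, -0.166, -0.098]] 
   [[0.0, -0.0, -0.0089], [0.0, -0.0, -0.0089], [0.0, -0.0, -0.0089]]
```

>>> play_rows --claw '[0.75,0.75,0.75,0.75,0.75,0.75,0.75,0.75]' --delta_pos '[[0,0,-0.15],[0,0,-0.22],[0,0,-0.18],[-0.167,-0.125,-0.048],[-0.163,-0.129,-0.048],[-0.159,-0.134,-0.048],[-0.156,-0.138,-0.048],[-0.152,-0.143,-0.048]]' --delta_rot '[[0,0,0],[0,0,0],[0,0,0],[0,0,-0.009],[0,0,-0.009],[0,0,-0.009],[0,0,-0.009],[0,0,-0.009]]'

```text
time: 12.05
ee_pos: [0.5541, 0.1545, 0.1624]
eef_rot: [0.172, 0.985, 0.0, 0.0]
ft_force: [0.1, 1.0, -1.1]
width: 0.0296
grip_force: 25.0
```

>>> play_rows --claw '[0.75,0.75,0.75,0.75,0.75,0.75,0.75,0.75]' --delta_pos '[[-0.148,-0.147,-0.048],[-0.144,-0.151,-0.048],[-0.139,-0.155,-0.048],[-0.135,-0.159,-0.048],[-0.13,-0.162,-0.048],[-0.126,-0.166,-0.048],[0,0,0],[0,0,0]]' --delta_rot '[[0,0,-0.009],[0,0,-0.009],[0,0,-0.009],[0,0,-0.009],[0,0,-0.009],[0,0,-0.009],[0,0,0],[0,0,0]]'

```text
time: 12.85
ee_pos: [0.6609, -0.0711, 0.2192]
eef_rot: [0.089, 0.996, -0.0, -0.0]
ft_force: [-0.3, 0.9, -1.1]
width: 0.0298
grip_force: 25.0
```

Run:
```python
from h import *; from bench import r; import pickle
np.set_printoptions(precision=4,suppress=True)
s=r.read_state(); c=r.camera('wrist'); pickle.dump((s,c),open('w3.pkl','wb')); cv2.imwrite('pics/w3.png',c['pixels'][:,:,::-1])
print(s['time'],s['ee_pos'],s['eef_rot'])
y=np.radians(-10.3); V=np.array([[np.cos(y),np.sin(y)],[-np.sin(y),np.cos(y)]])
for nm,lo,hi in(('red',(172,130,60),(8,255,255)),('violet',(125,60,40),(155,255,255))):
    for b in blobs(c,lo,hi,60): print(nm,b[0].round(1),b[1],b[2],V@onz(c,[b[0]],0.024,s)[0][:2]-[.621,-.0184])
```

```text
12.85 [ 0.6609 -0.0711  0.2192] [ 0.0893  0.996  -0.0001 -0.0002]
red [93.3 77.6] 103 [80 76 27  5] [-0.0778 -0.1418]
red [235.3 108.2] 435 [218 102  36  13] [-0.0442  0.0135]
red [287.7 108.3] 440 [271 102  35  14] [-0.044   0.0718]
red [234.9 140.8] 469 [220 132  29  18] [-0.0084  0.0115]
red [282.7 206.7] 2025 [254 185  58  40] [0.0705 0.0662]
violet [182.4 184. ] 110 [179 152   8  64] [ 0.0422 -0.0538]
violet [236.3 181.6] 163 [229 175  15  14] [0.0392 0.0111]
violet [283.  281.3] 356 [268 274  31  14] [0.1737 0.0666]
```

View pics/w3.png

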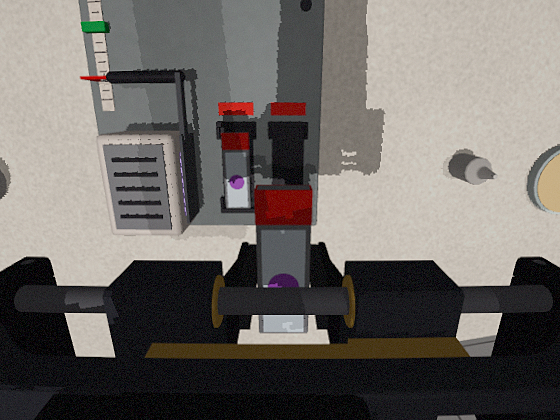

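The wrist view shows carrier A flat in the right pocket at (236,165), red end at the red strip, inside the guides (about 2 mm off centre). Carrier B is held centred, with its cap at (283,205). Now placing B.

```bash
python3 -c "
from plan import plan
plan(.6452,-.0628,.045,169.7,vmax=35)"
```

```text
t 12.9 at [ 0.6607 -0.0694  0.219 ] n 5
[[0.016, 0.004, 0.174], [0.016, 0.004, 0.174], [0.016, 0.004, 0.174], [0.016, 0.004, 0.174], [0.016, 0.004, 0.174]] 
   [[0.0, -0.0001, 0.0002], [0.0, -0.0001, 0.0002], [0.0, -0.0001, 0.0002], [0.0, -0.0001, 0.0002], [0.0, -0.0001, 0.0002]]
```

>>> play_rows --claw '[0.75,0.75,0.75,0.75,0.75,0.75,0.75,0.75]' --delta_pos '[[0.016,0.004,0.174],[0.016,0.004,0.174],[0.016,0.004,0.174],[0.016,0.004,0.174],[0.016,0.004,0.174],[0,0,0],[0,0,0],[0,0,0]]' --delta_rot '[[0,0,0],[0,0,0],[0,0,0],[0,0,0],[0,0,0],[0,0,0],[0,0,0],[0,0,0]]'

```text
time: 13.7
ee_pos: [0.6473, -0.0626, 0.0479]
eef_rot: [0.088, 0.996, 0.0, 0.002]
ft_force: [0.2, 0.7, 0.6]
width: 0.0297
grip_force: 25.0
```

```bash
python3 -c "
from plan import plan
plan(.6452,-.0628,.0175,169.7,vmax=8)"
```

```text
t 13.7 at [ 0.6473 -0.0626  0.0479] n 4
[[0.003, -0.001, 0.038], [0.003, -0.001, 0.038], [0.003, -0.001, 0.038], [0.003, -0.001, 0.038]] 
   [[0.0001, 0.0003, 0.0003], [0.0001, 0.0003, 0.0003], [0.0001, 0.0003, 0.0003], [0.0001, 0.0003, 0.0003]]
```

>>> play_rows --claw '[0.75,0.75,0.75,0.75,0.75,0.75,0.75]' --delta_pos '[[0.002,0,0.038],[0.002,0,0.038],[0.002,0,0.038],[0.002,0,0.03],[0,0,0],[0,0,0],[0,0,0]]' --delta_rot '[[0,0,0],[0,0,0],[0,0,0],[0,0,0],[0,0,0],[0,0,0],[0,0,0]]'

```text
time: 14.4
ee_pos: [0.6442, -0.0628, 0.0166]
eef_rot: [0.088, 0.996, 0.0, -0.0]
ft_force: [-0.2, 0.2, -0.4]
width: 0.0297
grip_force: 25.0
```

>>> play_rows --claw '[0.75,0.75,0.75,0.75]' --delta_pos '[[0,0,0.003],[0,0,0.003],[0,0,0],[0,0,0]]' --delta_rot '[[0,0,0],[0,0,0],[0,0,0],[0,0,0]]'

```text
time: 14.8
ee_pos: [0.6443, -0.0628, 0.0156]
eef_rot: [0.088, 0.996, 0.0, 0.0]
ft_force: [-0.2, -0.2, 0.8]
width: 0.0295
grip_force: 25.0
```

>>> play_rows --claw '[0.75,0.75,0.75]' --delta_pos '[[0,0,0.003],[0,0,0],[0,0,0]]' --delta_rot '[[0,0,0],[0,0,0],[0,0,0]]'

```text
time: 15.1
ee_pos: [0.6443, -0.0627, 0.0155]
eef_rot: [0.088, 0.996, 0.0, 0.0]
ft_force: [-3.7, -0.2, 5.9]
width: 0.0297
grip_force: 25.0
```

>>> play_rows --claw '[0.75,0.52,0.52,0.52,0.52,0.52,0.52,0.52]' --delta_pos '[[0,0,-0.003],[0,0,0],[0,0,0],[0,0,0],[0,0,0],[0,0,-0.05],[0,0,-0.15],[0,0,-0.2]]' --delta_rot '[[0,0,0],[0,0,0],[0,0,0],[0,0,0],[0,0,0],[0,0,0],[0,0,0],[0,0,0]]'

```text
time: 15.9
ee_pos: [0.643, -0.0627, 0.0954]
eef_rot: [0.088, 0.996, -0.0, -0.002]
ft_force: [0.9, -0.2, 0.2]
width: 0.0419
grip_force: 0.0
```

```bash
python3 -c "
from plan import plan
plan(.5209,-.1876,.17,79.7)"
```

```text
t 15.9 at [ 0.643  -0.0627  0.0954] n 11
[[0.045, -0.066, -0.034], [0.035, -0.071, -0.034], [0.024, -0.076, -0.034], [0.013, -0.078, -0.034], [0.002, -0.079, -0.034], [-0.009, -0.079, -0.034], [-0.02, -0.077, -0.034], [-0.031, -0.073, -0.034]] 
   [[-0.0001, -0.0001, 0.0455], [-0.0001, -0.0001, 0.0455], [-0.0001, -0.0001, 0.0455], [-0.0001, -0.0001, 0.0455], [-0.0001, -0.0001, 0.0455], [-0.0001, -0.0001, 0.0455], [-0.0001, -0.0001, 0.0455], [-0.0001, -0.0001, 0.0455]]
[[-0.041, -0.068, -0.034], [-0.051, -0.061, -0.034], [-0.059, -0.053, -0.034]] 
   [[-0.0001, -0.0001, 0.0455], [-0.0001, -0.0001, 0.0455], [-0.0001, -0.0001, 0.0455]]
```

>>> play_rows --claw '[0.43,0.43,0.43,0.43,0.43,0.43,0.43,0.43]' --delta_pos '[[0.045,-0.066,-0.1],[0.035,-0.071,-0.1],[0.024,-0.076,-0.1],[0.013,-0.078,-0.075],[0.002,-0.079,0],[-0.009,-0.079,0],[-0.02,-0.077,0],[-0.031,-0.073,0]]' --delta_rot '[[0,0,0.0455],[0,0,0.0455],[0,0,0.0455],[0,0,0.0455],[0,0,0.0455],[0,0,0.0455],[0,0,0.0455],[0,0,0.0455]]'

```text
time: 16.7
ee_pos: [0.5549, -0.154, 0.1714]
eef_rot: [0.615, 0.788, 0.0, 0.0]
ft_force: [-0.2, -0.0, 1.0]
width: 0.0497
grip_force: 0.0
```

>>> play_rows --claw '[0.43,0.43,0.43,0.43,0.43,0.43]' --delta_pos '[[-0.041,-0.068,0],[-0.051,-0.061,0],[-0.059,-0.053,0],[0,0,0],[0,0,0],[0,0,0]]' --delta_rot '[[0,0,0.0455],[0,0,0.0455],[0,0,0.0455],[0,0,0],[0,0,0],[0,0,0]]'

```text
time: 17.3
ee_pos: [0.5229, -0.1868, 0.1707]
eef_rot: [0.766, 0.643, 0.0, 0.0]
ft_force: [-0.4, -0.2, 0.7]
width: 0.0502
grip_force: 0.0
```

Run:
```python
from h import *; from bench import r; import pickle
np.set_printoptions(precision=4,suppress=True)
s=r.read_state(); c=r.camera('wrist'); pickle.dump((s,c),open('w4.pkl','wb')); cv2.imwrite('pics/w4.png',c['pixels'][:,:,::-1])
print(s['time'],s['ee_pos'],s['eef_rot'])
y=np.radians(-10.3); V=np.array([[np.cos(y),np.sin(y)],[-np.sin(y),np.cos(y)]])
for nm,lo,hi in(('red',(172,130,60),(8,255,255)),('violet',(125,60,40),(155,255,255))):
    for b in blobs(c,lo,hi,60): print(nm,b[0].round(1),b[1],b[2],V@onz(c,[b[0]],0.024,s)[0][:2]-[.621,-.0184])
from plan import plan
plan(.5209,-.1876,.033,79.7,vmax=30)
```

```text
17.3 [ 0.5229 -0.1868  0.1707] [0.7657 0.6432 0.0003 0.    ]
red [68.8  4.8] 397 [49  0 39 12] [-0.2673  0.1036]
red [315.2  43.5] 689 [308  21  16  47] [-0.0449  0.0703]
red [352.6  42.8] 828 [340  23  25  40] [-0.0109  0.0713]
red [313.  109.5] 590 [306  89  15  42] [-0.0451  0.0124]
red [350.9 110.8] 682 [339  95  24  33] [-0.0086  0.0115]
red [280.9 251.8] 67 [280 241   3  24] [-0.0755 -0.1379]
violet [404.9  42.8] 329 [396  32  19  22] [0.0373 0.0721]
violet [400.3 111.7] 274 [391 103  19  19] [0.0395 0.0113]
violet [413.7 173. ] 150 [385 172  56   3] [ 0.0603 -0.0488]
t 17.35 at [ 0.5229 -0.1868  0.1706] n 5
[[-0.001, -0.002, 0.138], [-0.001, -0.002, 0.138], [-0.001, -0.002, 0.138], [-0.001, -0.002, 0.138], [-0.001, -0.002, 0.138]] 
   [[0.0, -0.0, 0.0004], [0.0, -0.0, 0.0004], [0.0, -0.0, 0.0004], [0.0, -0.0, 0.0004], [0.0, -0.0, 0.0004]]
```

View pics/w4.png

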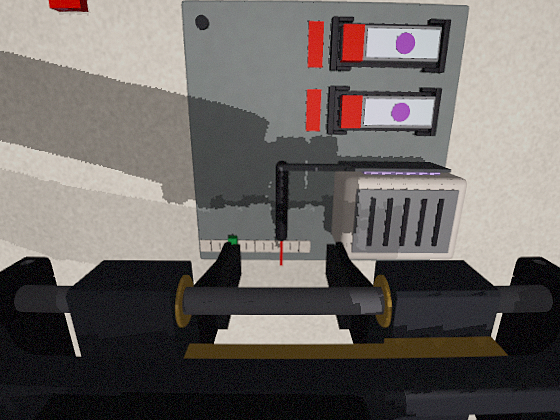

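Both carriers lie flat in their pockets, at (390,43) and (388,111), with red ends at the red strips. The bar, at column ≈281, is centred between the fingers. Descending onto the handle.

>>> play_rows --claw '[0.43,0.43,0.43,0.43,0.43,0.43,0.43]' --delta_pos '[[-0.001,-0.002,0.138],[-0.001,-0.002,0.138],[-0.001,-0.002,0.138],[-0.001,-0.002,0.138],[-0.001,-0.002,0.138],[0,0,0],[0,0,0]]' --delta_rot '[[0,0,0],[0,0,0],[0,0,0],[0,0,0],[0,0,0],[0,0,0],[0,0,0]]'

```text
time: 18.05
ee_pos: [0.5203, -0.1882, 0.0329]
eef_rot: [0.767, 0.642, -0.0, -0.0]
ft_force: [-0.2, -0.6, -0.2]
width: 0.0491
grip_force: 0.0
```

>>> play_rows --claw '[0.95,0.95,0.95,0.95,0.95,0.95,0.95,0.95]' --delta_pos '[[0,0,0],[0,0,0],[0,0,0],[0,0,0],[0,0,0],[0,0,0],[0,0,0],[0,0,0]]' --delta_rot '[[0,0,0],[0,0,0],[0,0,0],[0,0,0],[0,0,0],[0,0,0],[0,0,0],[0,0,0]]' --squeeze 45

```text
time: 18.85
ee_pos: [0.5208, -0.1885, 0.0327]
eef_rot: [0.767, 0.642, 0.0, 0.001]
ft_force: [4.6, -0.8, -2.0]
width: 0.0103
grip_force: 45.0
```

>>> play_rows --claw '[0.95,0.95,0.95,0.95,0.95,0.95,0.95,0.95]' --delta_pos '[[0,-0.03,0],[0,-0.03,0],[0,-0.03,0],[0,-0.03,0],[0,-0.03,0],[0,-0.03,0],[0,-0.03,0],[0,-0.03,0]]' --delta_rot '[[0,0,0],[0,0,0],[0,0,0],[0,0,0],[0,0,0],[0,0,0],[0,0,0],[0,0,0]]'

```text
time: 19.65
ee_pos: [0.4739, -0.1799, 0.0328]
eef_rot: [0.767, 0.642, 0.001, 0.001]
ft_force: [8.6, -1.7, -6.6]
width: 0.0105
grip_force: 45.0
```

>>> play_rows --claw '[0.95,0.95,0.95,0.95]' --delta_pos '[[0,-0.03,0],[0,0,0],[0,0,0],[0,0,0]]' --delta_rot '[[0,0,0],[0,0,0],[0,0,0],[0,0,0]]'

```text
time: 20.05
ee_pos: [0.4682, -0.1788, 0.0328]
eef_rot: [0.767, 0.642, 0.001, 0.001]
ft_force: [8.6, -0.9, -7.7]
width: 0.0108
grip_force: 45.0
```

Run:
```python
from h import *; from bench import r; import pickle
np.set_printoptions(precision=4,suppress=True)
y=np.radians(-10.3); V=np.array([[np.cos(y),np.sin(y)],[-np.sin(y),np.cos(y)]])
s=r.read_state(); print(s['time'],V@s['ee_pos'][:2],s['ee_pos'],s['ft_force'])
im=[]
for n in('wrist','scene','side'):
    c=r.camera(n); pickle.dump((s,c),open(f'w5{n}.pkl','wb')); im.append(c['pixels'][:,:,::-1])
    for nm,lo,hi,z in(('red',(172,130,50),(8,255,255),.028),('green',(45,80,30),(85,255,255),.022)):
        for b in blobs(c,lo,hi,3): 
            p=V@onz(c,[b[0]],z,s)[0][:2]
            if .44<p[0]<.56 and -.22<p[1]<-.1: print(n,nm,b[0].round(1),b[1],b[2],p)
cv2.imwrite('pics/w5.png',np.hstack([cv2.resize(im[0][150:350,130:430],(396,264)),cv2.resize(im[1][135:200,230:330],(396,264),interpolation=2)]))
```

```text
20.05 [ 0.4926 -0.0922] [ 0.4682 -0.1788  0.0328] [ 8.6263 -0.8978 -7.7233]
wrist red [282.6 339.9] 31 [281 336   5   9] [ 0.4921 -0.1543]
wrist green [276.8 338.7] 49 [274 334   7  10] [ 0.4881 -0.1585]
wrist green [287.  339.3] 25 [286 335   3   9] [ 0.4951 -0.159 ]
side red [283.1 261.5] 17 [282 258   3   9] [ 0.4963 -0.1259]
side green [283.9 274.1] 17 [282 272   4   6] [ 0.4915 -0.1635]
```

View pics/w5.png

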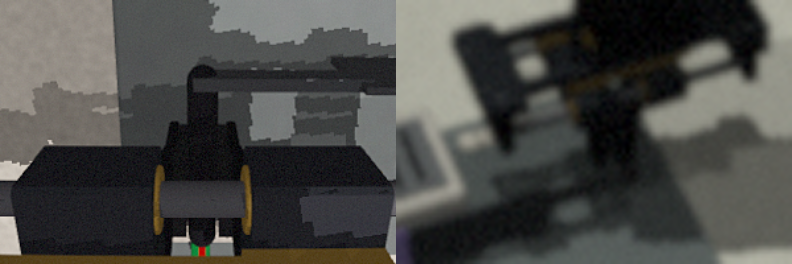

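Through the finger gap the wrist view shows the red pointer (column ≈282.6) standing over the green block (columns 274–288). It is about 1 mm short of the middle, so I'll nudge it and check again.

>>> play_rows --claw '[0.95,0.95,0.95,0.95,0.95,0.95]' --delta_pos '[[0,-0.005,0],[0,0,0],[0,0,0],[0,0,0],[0,0,0],[0,0,0]]' --delta_rot '[[0,0,0],[0,0,0],[0,0,0],[0,0,0],[0,0,0],[0,0,0]]'

```text
time: 20.8
ee_pos: [0.4673, -0.1787, 0.0328]
eef_rot: [0.767, 0.642, 0.001, 0.001]
ft_force: [9.0, -2.5, -7.3]
width: 0.0108
grip_force: 45.0
```

Run:
```python
from h import *; from bench import r
s=r.read_state(); c=r.camera('wrist')
for nm,lo,hi in(('red',(172,130,50),(8,255,255)),('green',(45,80,30),(85,255,255))):
    for b in blobs(c,lo,hi,8,(260,325,310,350)): print(nm,b[0].round(1),b[1],b[2])
v=r.camera('side')
for b in blobs(v,(45,80,30),(85,255,255),3,(260,240,310,290))+blobs(v,(172,130,50),(8,255,255),3,(260,240,310,290)): print('side',b[0].round(1),b[1],b[2])
print(s['time'],s['ee_pos'],s['ft_force'],s['grip_force'],s['joint_vel'].round(3))
```

```text
red [282.4 339.6] 31 [280 336   5   8]
green [277.5 339.1] 35 [276 335   4   9]
green [287.8 338.8] 39 [286 334   5  10]
side [282. 269.] 3 [282 268   1   3]
side [283.8 274.2] 20 [282 272   5   6]
side [282.9 262. ] 16 [282 258   3   9]
20.8 [ 0.46733476 -0.17865387  0.03276074] [ 8.95518331 -2.45845374 -7.31527972] 44.99760389328003 [ 0.     0.    -0.003 -0.001  0.    -0.002  0.   ]
```

The pointer is now centred on the marker within about 0.5 mm and is held steady. Handing in.

```bash
python3 -c "
from bench import r
print(r.close_job())"
```

```text
the job is handed in; nothing more can be done
None
```

The job is handed in: both carriers lie flat in their pockets with red ends at the red marks, and at 20.8 s the arm was holding the shutter handle with the pointer over the green marker, within about 0.5 mm of its middle.

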